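# Make up the refit kit for one test position

## Task

Make up the kit tray for refitting one test position: put the buzzer, the single toggle switch, the large amber jewel and the relay each into the nest shaped for it, standing upright as they are now and down flat on the floor of the recess, the oblong ones in line with their recesses. Set them down, don't drop them, and leave the twin toggle and the small amber jewel where they are.

Things in the scene. Friction and masses are not known exactly. Their poses are not given: they have to be found in the camera images.
- toggle: Single toggle switch, upright: black bakelite body 40 (its x) x 20 (y) x 28 mm high, thin steel plate on top, one brass bushing with one black bat lever; 57 mm high overall, 70 g. Origin: centre of underside, z up. Stands on the maple ledge (height 0), like all loose parts, 95 mm or more centre to centre. Grip across the 20 mm, fingertips 8 mm or more above its underside to clear the nest rim.
- buzzer: tone buzzer: brass drum 42 mm diameter with six dark sound slots in its flat top, on a black base disc 46 mm diameter and 7 mm high; 34 mm high overall, about 170 g. Origin: centre of the underside; z up. Grip the drum, fingertips 8 mm or more above the underside.
- jewel: large amber indicator jewel, standing with the glass up: knurled brass barrel 28 mm diameter from 4 to 28 mm height on a black foot of 27 mm, with an amber glass dome 24 mm wide up to 41 mm. About 50 g. Origin: centre of the underside; z up. Grip the barrel, fingertips 8 mm or more above the underside.
- relay: Open telephone relay lying on a steel yoke plate 66 (its x) x 30 (y) x 4 mm; on it a copper coil 24 mm diameter along x (axis 16 mm up), above that a black spring pile-up 24 mm wide, 44 long, from 28 to 36 mm height, with brass contact springs. 150 g. Origin: centre of underside, z up. Grip across y at the middle (24 mm wide), fingertips 8 mm or more above the underside.
- nest_toggle: Nest of the single toggle: light grey block 96 mm square, 9 mm high, with the smaller oblong recess, 56 (its x) x 36 (y) mm, 6 deep, black floor, centred. Origin: centre of the block's underside, 3 mm above the ledge; recess floor 3 mm, top 9 mm above origin; z up. Fixed in a low dark steel tray (208 mm square, rim 12 mm high) with the other nests (2 x 2, 100 mm pitch, any order), turned up to 17 deg.
- nest_buzzer: nest for the buzzer: the larger round recess, 62 mm diameter, 6 mm deep, centred. Block, tray and origin as for nest_toggle.
- nest_jewel: nest for the large jewel: the smaller round recess, 44 mm diameter, 6 mm deep, centred. Block, tray and origin as for nest_toggle.
- nest_relay: nest for the relay: the longer oblong recess, 82 mm along its x by 46 mm along y, 6 mm deep, centred. Block, tray and origin as for nest_toggle.
- twin_toggle: twin toggle switch, not wanted: like the single toggle but with a body 40 mm along x by 44 mm along y and two bat levers side by side, leaning opposite ways; 57 mm high. Origin: centre of the underside; z up.
- small_jewel: small amber jewel, not wanted: same shape as the large one at six tenths of the size, 17 mm diameter and 25 mm high. Origin: centre of the underside; z up.
There are look-alikes about, which are no part of the job. What is shaped like the relay but red is not meant.

How it is judged:
At the end, for the whole second after the job is handed in: Each part upright (7 deg), released, at rest on its own recess floor (within 2.5 mm), centred within 11 mm (buzzer, jewel) or 13 mm (toggle, relay), toggle within 28 and relay 20 deg of the nest's long axis, either way round; twin toggle and small jewel upright, within 15 mm of their starts (horizontal distance between toggle and nest_toggle below 0.013 m and z of toggle in the frame of nest_toggle below 0.0055 m and angle between each of toggle, buzzer, jewel, relay, twin_toggle, small_jewel's own z axis and vertical below 0.12 rad and linear speed of each of toggle, buzzer, jewel, relay below 0.02 m/s and contact force between each of toggle, buzzer, jewel, relay and the fingers below 0.1 N and angle between the x axis of toggle and the x axis of nest_toggle, either way round below 0.5 rad and horizontal distance between buzzer and nest_buzzer below 0.011 m and z of buzzer in the frame of nest_buzzer below 0.0055 m and horizontal distance between jewel and nest_jewel below 0.011 m and z of jewel in the frame of nest_jewel below 0.0055 m and horizontal distance between relay and nest_relay below 0.013 m and z of relay in the frame of nest_relay below 0.0055 m and angle between the x axis of relay and the x axis of nest_relay, either way round below 0.35 rad and distance of each of twin_toggle, small_jewel from where it was at the start of the episode below 0.015 m); the robot touches nothing.
It fails at once if a part is dropped from more than about 25 mm, or thrown ((linear speed of toggle above 0.7 m/s and contact force between toggle and the fingers below 0.05 N) or (linear speed of buzzer above 0.7 m/s and contact force between buzzer and the fingers below 0.05 N) or (linear speed of jewel above 0.7 m/s and contact force between jewel and the fingers below 0.05 N) or (linear speed of relay above 0.7 m/s and contact force between relay and the fingers below 0.05 N)).
It fails at once if the twin toggle is shifted by more than 15 mm (distance of twin_toggle from where it was at the start of the episode above 0.015 m).
It fails at once if the small jewel is shifted by more than 15 mm (distance of small_jewel from where it was at the start of the episode above 0.015 m).
It also fails if it takes over 112 s, if anything falls off the work surface, if the arm or the gripper's body presses on something with over 40 N, if the wrist force passes 120 N, or if a joint passes its speed limit or range.

## Robot

A 7-joint arm with a two-finger parallel gripper is mounted at the origin on the work surface. World frame = base frame: x ahead of the robot, y to its left, z up, the work surface at z = 0. Lengths are in m, angles in rad, forces in N, time in s.
With the tool pointing down it reaches from about 0.4 to 0.85 m from the base axis. Payload 10.4 kg.
Tool frame: the origin (TCP) lies between the finger pads; the fingertips stand tip_extent ahead of it and the grasp point (between the pads) lies 2 mm behind it (tip_extent is the distance from the TCP to the fingertips, in m); z points along the fingers, y is the direction in which the jaws open and shut (so a half turn about z gives the same grasp; the last joint's range is limited). The gripper opens to 87 mm and grips with 3 to 60 N. Pads are 19 mm wide; open, the fingers measure 117 mm over their backs; the gripper's body (75 mm by 190 mm) begins 51 mm behind the grasp point.
Start: joints at [1.088, 0.332, -0.065, 1.46, 0.022, 1.35, -0.088], TCP at [0.277, -0.56, 0.24] pointing down, gripper open.
Joint ranges: [-2.6, 2.6], [-0.5, 2.12], [-1.47, 1.34], [0.16, 2.42], [-1.27, 4.41], [0.06, 2.06], [-2.6, 2.6]. Speed limits (rad/s): [2.22, 2.22, 2.79, 2.79, 3.14, 3.14, 3.14].

## Interface

Orientations are given as a unit quaternion [x, y, z, w].
In Python, from bench import read_state, camera, camera_params, close_job, tip_extent gives the robot as it stands. The module is installed in compiled form; this text tells all that it offers.
- The arm moves only by the tool send_rows, never from a script. Its argument "steps" is a list of rows, each a list of 7 numbers: the turn, a rotation vector about the tool's x, y, z in degrees, then the shift along the tool's x, y, z in m, then the gripper's target within -1 to 1 (shut at 1, half-way at 0, fully open at -1). In form: [[ax, ay, az, x, y, z, jaw], ...]. A call has exactly 10 rows; each row shifts and turns the pose as measured when the row begins, along the tool's axes as they then stand; what a row does not reach is not made up. A row lasts 1/10 s, in which the tool goes at most 50 mm and 8.59 degrees, less where a joint would pass 70% of its speed; a pose out of reach is approached as far as the arm can. A call with a gripper value outside its range is refused whole. The fingers move at their own pace and stop on an object; "force" is the grip in N (left out, the last holds). Time passes only in rows, so rows that do not move let the fingers close, or fill a call up. It gives the time, the measured TCP pose, the force and the opening at its end, in the units of the state.
- read_state(): the state, without advancing time (a new reading comes with each control period).
- camera(name): name is "side" or "top"; returns (picture, depth): 384x512x3 uint8, blue, green, red; 384x512 float32, m along the optical axis (not along the pixel's ray), 0 where there is no reading.
- camera_params(name): a dict with "camera_matrix" (3x3 intrinsics, pixels), "world_from_camera" (4x4, takes a point from camera to world coordinates). Camera axes: x right, y down, z forward; pixel columns grow to the right and rows downward; lengths in m; the calibration is good to about 2 mm. A picture is of the moment at which its call begins. camera_params takes no time and is no camera call.
- close_job(): hands the job in, once; it reports no verdict.
The state is a dict: "time": time; "joint_positions": joint angles; "joint_vel": joint speeds; "joint_torque": joint torques, N m; "ee_pos": TCP position; "eef_rot": TCP orientation; "ft_force": force on the tool from outside, world axes, zero at the start; "torque": the same for the moment, N m; "width": finger opening in m.
Only numpy, scipy, OpenCV 4.12 (cv2) and the standard library are available. Lean on these libraries where they do the work, as an engineer would, in place of code of your own. Each camera call takes 0.05 s, during which the arm holds its last target.

## Working session

There is one attempt and no reset: what is moved stays moved. The work goes in short steps, Python scripts to look and compute and a tool call to move; the robot and the scene stay as the last step left them, time stands still between calls to the robot, and variables do not carry over. Pictures are saved under pics/ and viewed, and the job is handed in when it is done.

Besides the shell and the picture viewer there is one more tool, called by a JSON object that holds its "api" and its "payload", one argument or row to a line. send_rows: Moves the arm, as the interface text tells. Its arguments: {"type":"object","properties":{"steps":{"type":"array"},"force":{"type":"number"}},"required":["steps"]}

```bash
mkdir -p pics; python3 - <<'E'
from bench import *
import cv2, numpy as np
print(read_state()); print(tip_extent if not callable(tip_extent) else tip_extent())
for n in("top","side"):
    p,d=camera(n); cv2.imwrite(f"pics/{n}0.png",p); np.save(f"pics/{n}0.npy",d)
    print(n,camera_params(n))
E
```

```text
{'time': 0.0, 'joint_positions': array([ 1.08838493,  0.33285556, -0.06468723,  1.46093743,  0.02158238,
        1.34989437, -0.08849257]), 'joint_vel': array([ 1.14369452e-04, -1.33363064e-03, -7.30314071e-04,  2.29025826e-04,
        4.25968250e-04,  9.05984967e-04,  7.27281831e-05]), 'joint_torque': array([-6.68290941e-04, -6.23246455e+01,  2.38553574e-02, -3.89899921e+01,
       -6.16010372e-02,  3.95619997e-02,  1.51703102e-04]), 'ee_pos': array([ 0.27719605, -0.5597649 ,  0.23876592]), 'eef_rot': array([ 9.73686239e-01,  2.27891681e-01, -1.84804481e-04, -6.75213001e-04]), 'ft_force': array([0.0336742 , 0.08382229, 0.18105744]), 'torque': array([-0.01673104,  0.02481795,  0.00728389]), 'width': 0.08692422296512323}
0.017
top {'camera_matrix': array([[487.4892    ,   0.        , 258.52807762],
       [  0.        , 487.4892    , 185.67454994],
       [  0.        ,   0.        ,   1.        ]]), 'world_from_camera': array([[-2.85821680e-02, -9.95417751e-01,  9.12499920e-02,
         4.45464321e-01],
       [-9.99539425e-01,  2.93926630e-02,  7.55040864e-03,
         1.11199966e-03],
       [-1.01978911e-02, -9.09921575e-02, -9.95799393e-01,
         1.19986548e+00],
       [ 0.00000000e+00,  0.00000000e+00,  0.00000000e+00,
         1.00000000e+00]])}
side {'camera_matrix': array([[365.41935587,   0.        , 261.74544457],
       [  0.        , 365.41935587, 197.25817482],
       [  0.        ,   0.        ,   1.        ]]), 'world_from_camera': array([[-0.99716449, -0.06137196,  0.04354843,  0.52282709],
       [-0.07369273,  0.67914983, -0.73029096,  0.61728627],
       [ 0.01524348, -0.73142942, -0.68174676,  0.60159455],
       [ 0.        ,  0.        ,  0.        ,  1.        ]])}
```

View pics/top0.png

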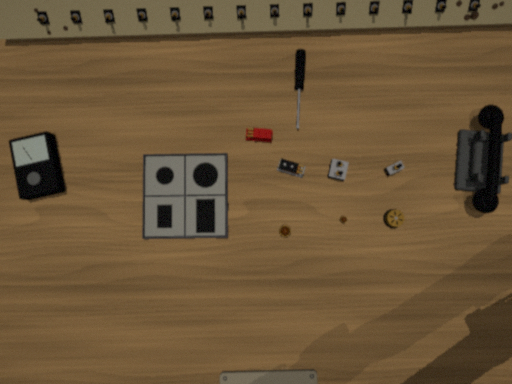

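View pics/side0.png

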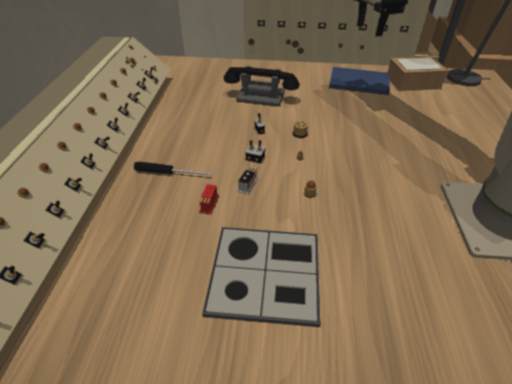

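```bash
python3 - <<'E'
import cv2
p=cv2.imread("pics/top0.png")
c=p[120:250,235:415]; cv2.imwrite("pics/c1.png",cv2.resize(c,None,fx=4.4,fy=4.4,interpolation=cv2.INTER_CUBIC))
c=p[145:245,135:235]; cv2.imwrite("pics/c2.png",cv2.resize(c,None,fx=5,fy=5,interpolation=cv2.INTER_CUBIC))
p=cv2.imread("pics/side0.png")
c=p[105:225,190:340]; cv2.imwrite("pics/c3.png",cv2.resize(c,None,fx=5,fy=5,interpolation=cv2.INTER_CUBIC))
E
```

```text
(no output)
```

View pics/c1.png

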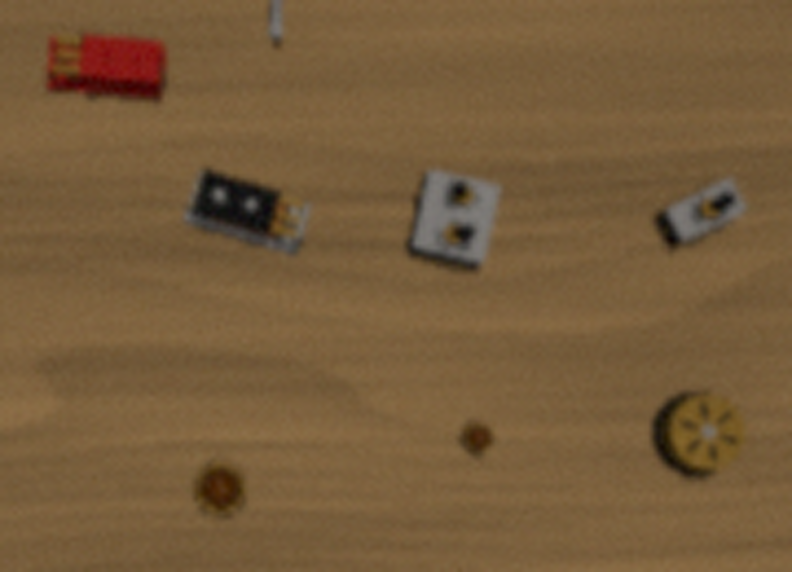

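View pics/c2.png

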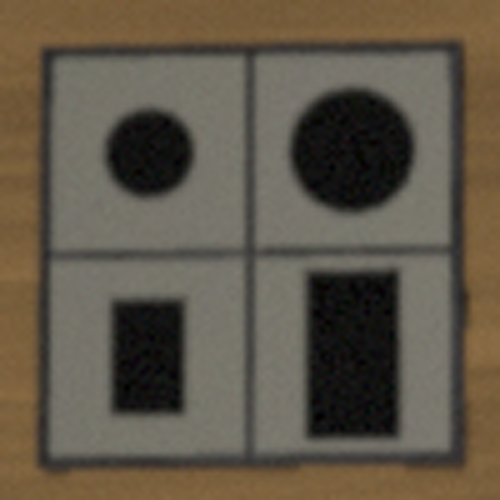

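View pics/c3.png

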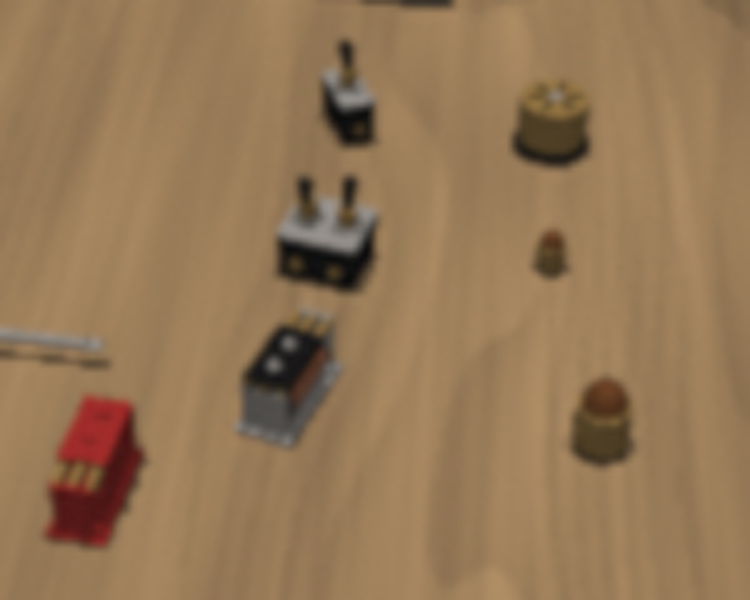

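The top view shows these candidates:
- **Toggle:** the one at (394,168) has one lever on a narrow body, so it is the single toggle. (338,170) has two levers and stays.
- **Jewel:** (285,231) is the large one. (343,219) is small and stays.
- **Relay:** (290,168) is black and copper, so it is the relay. (259,135) is the red look-alike.
- **Buzzer:** (394,218) is the only one.
- **Nests:** small round recess (165,175) for the jewel, large round (205,175) for the buzzer, smaller oblong (164,216) for the toggle, and longer oblong (206,215) for the relay.

The enlarged crops confirm all of these.

```bash
cat > h.py <<'E'
import cv2, numpy as np
from bench import camera_params
def ray(n,uv,z):
    P=camera_params(n);K=P["camera_matrix"];T=P["world_from_camera"]
    d=T[:3,:3]@np.linalg.inv(K)@np.r_[uv,1.]; o=T[:3,3]; return o+d*(z-o[2])/d[2]
def proj(n,X):
    P=camera_params(n);K=P["camera_matrix"];T=np.linalg.inv(P["world_from_camera"])
    c=K@(T[:3,:3]@X+T[:3,3]); return c[:2]/c[2]
def cloud(n,d):
    P=camera_params(n);K=P["camera_matrix"];T=P["world_from_camera"]
    v,u=np.indices(d.shape); c=np.stack([(u-K[0,2])/K[0,0]*d,(v-K[1,2])/K[1,1]*d,d],-1)
    return c@T[:3,:3].T+T[:3,3]
E
python3 - <<'E'
from h import *
np.set_printoptions(precision=4,suppress=True)
C={n:cloud(n,np.load(f"pics/{n}0.npy")) for n in("top","side")}
I={n:cv2.imread(f"pics/{n}0.png") for n in C}
print("table z",[np.median(C["top"][260:300,200:300,2]),np.median(C["side"][320:360,230:330,2])])
seeds={"toggle":(394,168),"twin":(338,170),"jewel":(285,231),"small":(343,219),"relay":(290,168),"buzzer":(394,218)}
z0=0
for k,uv in seeds.items():
    X=ray("top",uv,.02)
    for n in C:
        P=C[n].reshape(-1,3); m=(np.hypot(P[:,0]-X[0],P[:,1]-X[1])<.05)&(P[:,2]>.008)
        Q=P[m]; r=cv2.minAreaRect((Q[:,:2]*1000).astype(np.float32))
        print(k,n,len(Q),"c",np.array(r[0]),"size",np.array(r[1]),"ang",round(r[2],1),"zmax",Q[:,2].max())
# nests
hsv=I["top"]
for n,boxes in {"top":{"jewel":(148,160,182,195),"buzzer":(188,158,224,195),"toggle":(150,200,180,235),"relay":(190,194,224,237)},
  "side":{"jewel":(218,275,256,305),"buzzer":(222,234,262,264),"toggle":(268,280,312,310),"relay":(266,240,318,266)}}.items():
    for k,(a,b,c,d) in boxes.items():
        g=cv2.cvtColor(I[n],cv2.COLOR_BGR2GRAY)[b:d,a:c]; m=(g<60).astype(np.uint8)
        N,l,s,ce=cv2.connectedComponentsWithStats(m); i=1+np.argmax(s[1:,4]); 
        cs,_=cv2.findContours((l==i).astype(np.uint8),0,1); ct=max(cs,key=cv2.contourArea).reshape(-1,2)+[a,b]
        W=np.array([ray(n,p,.006)[:2]*1000 for p in ct],np.float32); r=cv2.minAreaRect(W)
        print("nest",k,n,"cent",ray(n,ce[i]+[a,b],.006),"rect",np.array(r[0]),np.array(r[1]),round(r[2],1))
E
```

```text
table z [np.float64(-4.1361228060310395e-06), np.float64(2.1434406735409972e-05)]
toggle top 154 c [ 588.1339 -320.2921] size [19.5377 40.8917] ang 25.0 zmax 0.0580412521067728
toggle side 129 c [ 591.2194 -319.1989] size [21.7515 43.365 ] ang 25.4 zmax 0.05609296365773686
twin top 335 c [ 598.42   -186.0475] size [41.632  65.1024] ang 74.3 zmax 0.05991752212034318
twin side 298 c [ 591.5483 -182.2559] size [43.6851 44.2508] ang 73.8 zmax 0.05792227136400552
jewel top 111 c [443.3482 -49.0988] size [26.4619 26.2858] ang 88.3 zmax 0.04401861112505556
jewel side 151 c [447.256  -44.1986] size [21.854 28.067] ang 85.2 zmax 0.04130288372032165
small top 43 c [ 446.2648 -188.5505] size [15.0759 57.3851] ang 80.8 zmax 0.026809409375393223
small side 36 c [ 470.8824 -187.7239] size [13.6281 12.4427] ang 15.8 zmax 0.025774125672432313
relay top 272 c [597.2588 -70.8727] size [62.3211 24.3057] ang 71.1 zmax 0.04318791604858463
relay side 295 c [600.3313 -69.8201] size [65.417  24.9343] ang 71.9 zmax 0.038348159550930294
buzzer top 284 c [ 474.633  -311.8767] size [42.5588 60.6693] ang 88.7 zmax 0.04041370686868384
buzzer side 186 c [ 470.3948 -310.8239] size [41.2272 39.1808] ang 2.9 zmax 0.0357622182494407
nest jewel top cent [0.5879 0.2415 0.006 ] rect [588.2108 241.4911] [40.7289 39.9563] 43.8
nest buzzer top cent [0.5862 0.1415 0.006 ] rect [586.5003 141.4159] [59.3446 57.1063] 88.3
nest toggle top cent [0.4873 0.2427 0.006 ] rect [487.1606 242.6352] [31.9789 54.3246] 89.3
nest relay top cent [0.4857 0.1422 0.006 ] rect [485.5963 143.2672] [44.1172 80.5223] 88.8
nest jewel side cent [0.5904 0.2386 0.006 ] rect [590.9876 239.0086] [39.5051 36.7109] 4.8
nest buzzer side cent [0.5889 0.1382 0.006 ] rect [589.3252 137.7365] [56.2201 55.6181] 4.9
nest toggle side cent [0.489 0.24  0.006] rect [489.4673 239.6319] [31.1268 53.3026] 89.2
nest relay side cent [0.4878 0.1396 0.006 ] rect [488.4229 138.9537] [40.3323 78.3317] 89.4
```

```bash
cat >> h.py <<'E'
def plan(x,y,z,jaw=None,st=None):
    from bench import read_state
    from scipy.spatial.transform import Rotation as R
    s=read_state(); M=R.from_quat(s["eef_rot"]).as_matrix(); j=np.degrees(np.arctan2(M[1,1],M[0,1]))
    a=0 if jaw is None else -((jaw-j+90)%180-90)   # tool z turn
    M2=M@R.from_rotvec([0,0,np.radians(a)]).as_matrix()
    d=np.array([x,y,z])-s["ee_pos"]
    tilt=M.T@np.array([0,0,-1.])  # desired z in tool
    print("t",round(s["time"],2),"pos",s["ee_pos"].round(4),"jaw",round(j,1),"w",round(s["width"],4),"F",s["ft_force"].round(1),"tilt corr deg xy",np.degrees([-tilt[1],tilt[0]]).round(2))
    print(" turn",round(a,1),"(alt %.1f)"%(a-180*np.sign(a)),"shift after turn",(M2.T@d).round(4),"no turn",(M.T@d).round(4),"j7",s["joint_positions"][6].round(2))
E
python3 - <<'E'
from h import *
I=cv2.imread("pics/top0.png").astype(int); S=cv2.imread("pics/side0.png").astype(int)
np.set_printoptions(precision=4,suppress=True)
# background-difference silhouettes of round parts; centroid
for n,im,bx in (("top",I,{"buzzer":(380,203,410,233),"jewel":(275,220,296,243),"small":(336,212,350,226)}),("side",S,{"buzzer":(288,117,312,142),"jewel":(300,176,322,202),"small":(293,147,305,163)})):
    for k,(a,b,c,d) in bx.items():
        p=im[b:d,a:c]; bg=np.median(np.concatenate([p[0],p[-1],p[:,0],p[:,-1]]),0)
        m=(np.abs(p-bg).sum(-1)>45).astype(np.uint8); N,l,s,ce=cv2.connectedComponentsWithStats(m); i=1+np.argmax(s[1:,4]); 
        h={"buzzer":.017,"jewel":.02,"small":.012}[k]
        print(n,k,s[i],ray(n,ce[i]+[a,b],h))
plan(.472,-.311,.027)
E
```

```text
top buzzer [  3   6  16  21 183] [ 0.4644 -0.3039  0.017 ]
top jewel [  4   5  12  13 122] [ 0.442  -0.0494  0.02  ]
top small [ 3  4  8  8 47] [ 0.4663 -0.1917  0.012 ]
side buzzer [  4   4  17  18 248] [ 0.4695 -0.3073  0.017 ]
side jewel [  4   4  13  19 199] [ 0.4463 -0.0435  0.02  ]
side small [ 3  4  8 10 63] [ 0.4701 -0.1878  0.012 ]
t 0.1 pos [ 0.2772 -0.5598  0.2389] jaw -63.7 w 0.0868 F [-0.3 -0.3  0.2] tilt corr deg xy [-0.07  0.  ]
 turn 0 (alt 0.0) shift after turn [ 0.285  -0.1363  0.212 ] no turn [ 0.285  -0.1363  0.212 ] j7 -0.09
```

{"api": "send_rows", "payload": {
  "steps": [
    [0,0,0,0.04,-0.0195,0.015,-1],
    [0,0,0,0.04,-0.0195,0.015,-1],
    [0,0,0,0.04,-0.0195,0.015,-1],
    [0,0,0,0.04,-0.0195,0.015,-1],
    [0,0,0,0.04,-0.0195,0.015,-1],
    [0,0,0,0.04,-0.0195,0.015,-1],
    [0,0,0,0.04,-0.0195,0.015,-1],
    [0,0,0,0,0,0,-1],
    [0,0,0,0,0,0,-1],
    [0,0,0,0,0,0,-1]
  ],
  "force": 30
}}

```text
time: 1.1
ee_pos: [0.4708, -0.3042, 0.126]
eef_rot: [0.974, 0.226, -0.003, -0.002]
ft_force: [-0.3, -0.0, 0.6]
width: 0.0868
```

```bash
python3 -c "
from h import *
plan(.470,-.310,.027)"
```

```text
t 1.1 pos [ 0.4708 -0.3042  0.126 ] jaw -63.8 w 0.0868 F [-0.3 -0.   0.6] tilt corr deg xy [-0.3   0.23]
 turn 0 (alt 0.0) shift after turn [-0.0029  0.0053  0.099 ] no turn [-0.0029  0.0053  0.099 ] j7 -0.69
```

{"api": "send_rows", "payload": {
  "steps": [
    [-0.3,0.2,0,-0.003,0.005,0.02,-1],
    [0,0,0,0,0,0.025,-1],
    [0,0,0,0,0,0.025,-1],
    [0,0,0,0,0,0.02,-1],
    [0,0,0,0,0,0.008,-1],
    [0,0,0,0,0,0,-1],
    [0,0,0,0,0,0,1],
    [0,0,0,0,0,0,1],
    [0,0,0,0,0,0,1],
    [0,0,0,0,0,0,1]
  ],
  "force": 30
}}

```text
time: 2.1
ee_pos: [0.4678, -0.3225, 0.0315]
eef_rot: [0.976, 0.219, 0.002, 0.005]
ft_force: [-0.3, 0.3, -0.3]
width: 0.0629
```

```bash
python3 -c "
from h import *
plan(.5875,.140,.140)"
```

```text
t 2.1 pos [ 0.4678 -0.3225  0.0315] jaw -64.7 w 0.0629 F [-0.3  0.3 -0.3] tilt corr deg xy [ 0.65 -0.08]
 turn 0 (alt 0.0) shift after turn [ 0.3061 -0.3657 -0.1122] no turn [ 0.3061 -0.3657 -0.1122] j7 -0.7
```

{"api": "send_rows", "payload": {
  "steps": [
    [0,0,0,0,0,0,-1],
    [0,0,0,0,0,0,-1],
    [0,0,0,0,0,0,-1],
    [0,0,0,0,0,0,-1],
    [0,0,0,0,0,0,-1],
    [0,0,0,0,0,0,-1],
    [0,0,0,0,0,0,-1],
    [0,0,0,0,0,0,-1],
    [0,0,0,0,0,0,-1],
    [0,0,0,0,0,0,-1]
  ]
}}

```text
time: 3.1
ee_pos: [0.4684, -0.3224, 0.0323]
eef_rot: [0.976, 0.219, 0.002, 0.006]
ft_force: [0.3, -0.0, -0.3]
width: 0.0871
```

```bash
python3 - <<'E'
from h import *
from bench import camera
plan(.470,-.310,.027)
for n in("top","side"):
    p,d=camera(n); cv2.imwrite(f"pics/{n}1.png",p); np.save(f"pics/{n}1.npy",d)
a=cv2.imread("pics/top1.png")[150:260,330:460]; b=cv2.imread("pics/side1.png")[80:190,230:360]
cv2.imwrite("pics/c4.png",cv2.resize(np.vstack([a,b]),None,fx=2.7,fy=2.7,interpolation=cv2.INTER_CUBIC))
E
```

```text
t 3.1 pos [ 0.4684 -0.3224  0.0323] jaw -64.7 w 0.0871 F [ 0.3 -0.  -0.3] tilt corr deg xy [ 0.7  -0.12]
 turn 0 (alt 0.0) shift after turn [ 0.0068 -0.0106  0.0052] no turn [ 0.0068 -0.0106  0.0052] j7 -0.7
```

View pics/c4.png

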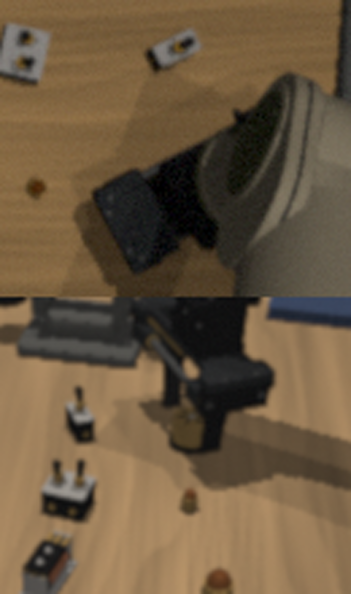

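{"api": "send_rows", "payload": {
  "steps": [
    [0.7,0,0,0.003,-0.005,0.002,-1],
    [0,0,0,0.003,-0.004,0.002,-1],
    [0,0,0,0,-0.001,0.001,1],
    [0,0,0,0,0,0,1],
    [0,0,0,0,0,0,1],
    [0,0,0,0,0,0,1],
    [0,0,0,0,0,0,1],
    [0,0,0,0,0,0,1],
    [0,0,0,0,0,0,1],
    [0,0,0,0,0,0,1]
  ]
}}

```text
time: 4.2
ee_pos: [0.4697, -0.3098, 0.0268]
eef_rot: [0.976, 0.219, 0.001, -0.001]
ft_force: [0.2, -0.2, -0.2]
width: 0.0414
```

```bash
python3 -c "
from h import *
plan(.5875,.140,.140)"
```

```text
t 4.2 pos [ 0.4697 -0.3098  0.0268] jaw -64.7 w 0.0414 F [ 0.2 -0.2 -0.2] tilt corr deg xy [-0.05 -0.13]
 turn 0 (alt 0.0) shift after turn [ 0.2993 -0.3562 -0.1122] no turn [ 0.2993 -0.3562 -0.1122] j7 -0.72
```

{"api": "send_rows", "payload": {
  "steps": [
    [0,0,0,0,0,-0.015,1],
    [0,0,0,0,0,-0.03,1],
    [0,0,0,0,0,-0.03,1],
    [0,0,0,0.02,-0.024,-0.02,1],
    [0,0,0,0.028,-0.033,0,1],
    [0,0,0,0.028,-0.033,0,1],
    [0,0,0,0.028,-0.033,0,1],
    [0,0,0,0.028,-0.033,0,1],
    [0,0,0,0.028,-0.033,0,1],
    [0,0,0,0.02,-0.024,0,1]
  ]
}}

```text
time: 5.2
ee_pos: [0.5421, -0.0371, 0.1352]
eef_rot: [0.977, 0.214, 0.002, 0.001]
ft_force: [0.6, -0.5, -2.3]
width: 0.0413
```

```bash
python3 -c "
from h import *
plan(.5875,.140,.120)"
```

```text
t 5.2 pos [ 0.5421 -0.0371  0.1352] jaw -65.3 w 0.0413 F [ 0.6 -0.5 -2.3] tilt corr deg xy [ 0.18 -0.21]
 turn 0 (alt 0.0) shift after turn [ 0.1151 -0.142   0.0152] no turn [ 0.1151 -0.142   0.0152] j7 -1.25
```

{"api": "send_rows", "payload": {
  "steps": [
    [0.2,-0.2,0,0.025,-0.03,0.003,1],
    [0,0,0,0.025,-0.031,0.003,1],
    [0,0,0,0.025,-0.031,0.003,1],
    [0,0,0,0.02,-0.025,0.003,1],
    [0,0,0,0.01,-0.012,0.003,1],
    [0,0,0,0.005,-0.006,0,1],
    [0,0,0,0,0,0,1],
    [0,0,0,0,0,0,1],
    [0,0,0,0,0,0,1],
    [0,0,0,0,0,0,1]
  ]
}}

```text
time: 6.2
ee_pos: [0.5864, 0.1404, 0.1278]
eef_rot: [0.977, 0.215, 0.002, 0.001]
ft_force: [-0.8, -0.6, -2.1]
width: 0.0416
```

```bash
python3 -c "
from h import *
plan(.5875,.140,.0335)"
```

```text
t 6.2 pos [0.5864 0.1404 0.1278] jaw -65.2 w 0.0416 F [-0.8 -0.6 -2.1] tilt corr deg xy [ 0.14 -0.18]
 turn 0 (alt 0.0) shift after turn [0.0005 0.0006 0.0943] no turn [0.0005 0.0006 0.0943] j7 -1.6
```

{"api": "send_rows", "payload": {
  "steps": [
    [0.1,-0.2,0,0,0,0.015,1],
    [0,0,0,0,0,0.02,1],
    [0,0,0,0,0,0.02,1],
    [0,0,0,0,0,0.015,1],
    [0,0,0,0,0,0.008,1],
    [0,0,0,0,0,0.003,1],
    [0,0,0,0,0,0,1],
    [0,0,0,0,0,0,1],
    [0,0,0,0,0,0,1],
    [0,0,0,0,0,0,1]
  ]
}}

```text
time: 7.2
ee_pos: [0.5875, 0.1362, 0.0421]
eef_rot: [0.977, 0.212, 0.0, 0.001]
ft_force: [0.5, 0.7, -1.6]
width: 0.0412
```

```bash
python3 -c "
from h import *
plan(.5875,.140,.033)"
```

```text
t 7.2 pos [0.5875 0.1362 0.0421] jaw -65.5 w 0.0412 F [ 0.5  0.7 -1.6] tilt corr deg xy [ 0.13 -0.  ]
 turn 0 (alt 0.0) shift after turn [ 0.0016 -0.0035  0.0091] no turn [ 0.0016 -0.0035  0.0091] j7 -1.64
```

{"api": "send_rows", "payload": {
  "steps": [
    [0.1,0,0,0.0015,-0.003,0,1],
    [0,0,0,0,0,0.002,1],
    [0,0,0,0,0,0.002,1],
    [0,0,0,0,0,0.002,1],
    [0,0,0,0,0,0.001,1],
    [0,0,0,0,0,0.001,1],
    [0,0,0,0,0,0,1],
    [0,0,0,0,0,0,1],
    [0,0,0,0,0,0,1],
    [0,0,0,0,0,0,1]
  ]
}}

```text
time: 8.2
ee_pos: [0.5881, 0.1401, 0.0343]
eef_rot: [0.977, 0.212, 0.001, 0.0]
ft_force: [0.6, 0.6, -2.3]
width: 0.0413
```

```bash
python3 - <<'E'
from h import *
from bench import camera
plan(.5875,.140,.033)
p,d=camera("side")
cv2.imwrite("pics/c5.png",cv2.resize(p[200:340,180:350],None,fx=4,fy=4,interpolation=cv2.INTER_CUBIC))
E
```

```text
t 8.2 pos [0.5881 0.1401 0.0343] jaw -65.5 w 0.0413 F [ 0.6  0.6 -2.3] tilt corr deg xy [ 0.04 -0.08]
 turn 0 (alt 0.0) shift after turn [-0.0006 -0.0002  0.0013] no turn [-0.0006 -0.0002  0.0013] j7 -1.64
```

View pics/c5.png

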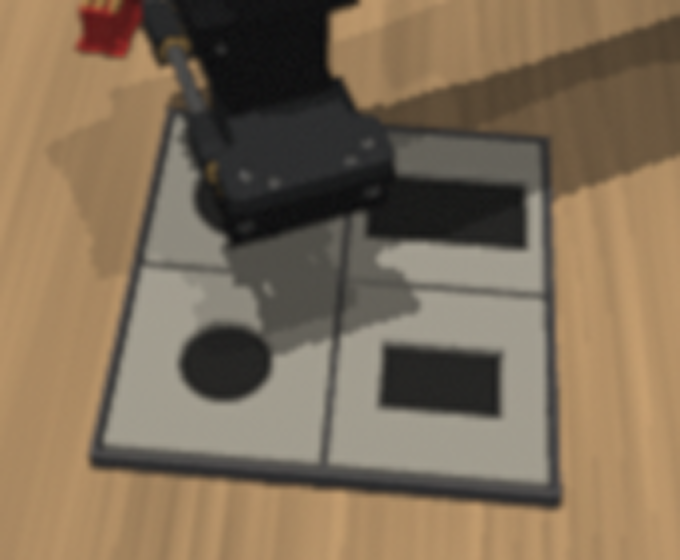

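{"api": "send_rows", "payload": {
  "steps": [
    [0,0,0,0,0,0.001,1],
    [0,0,0,0,0,0.0005,1],
    [0,0,0,0,0,0,1],
    [0,0,0,0,0,0,1],
    [0,0,0,0,0,0,-1],
    [0,0,0,0,0,0,-1],
    [0,0,0,0,0,0,-1],
    [0,0,0,0,0,0,-1],
    [0,0,0,0,0,0,-1],
    [0,0,0,0,0,0,-1]
  ]
}}

```text
time: 9.25
ee_pos: [0.5891, 0.1403, 0.0338]
eef_rot: [0.977, 0.212, 0.002, 0.0]
ft_force: [-1.2, -0.7, 0.7]
width: 0.0806
```

```bash
python3 -c "
from h import *
plan(.5895,-.3198,.14,25)
plan(.445,-.0465,.14)
plan(.599,-.0703,.14,-18.5)"
```

```text
t 9.25 pos [0.5891 0.1403 0.0338] jaw -65.5 w 0.0806 F [-1.2 -0.7  0.7] tilt corr deg xy [ 0.07 -0.21]
 turn 89.5 (alt -90.5) shift after turn [ 0.4173  0.1937 -0.1064] no turn [-0.1902  0.4189 -0.1064] j7 -1.64
t 9.25 pos [0.5891 0.1403 0.0338] jaw -65.5 w 0.0806 F [-1.2 -0.7  0.7] tilt corr deg xy [ 0.07 -0.21]
 turn 0 (alt 0.0) shift after turn [-0.2082  0.1103 -0.1069] no turn [-0.2082  0.1103 -0.1069] j7 -1.64
t 9.25 pos [0.5891 0.1403 0.0338] jaw -65.5 w 0.0806 F [-1.2 -0.7  0.7] tilt corr deg xy [ 0.07 -0.21]
 turn -47.0 (alt 133.0) shift after turn [-0.1964  0.0766 -0.1063] no turn [-0.078   0.1959 -0.1063] j7 -1.64
```

{"api": "send_rows", "payload": {
  "steps": [
    [0,0,0,0,0,-0.015,-1],
    [0,0,0,0,0,-0.03,-1],
    [0,0,0,0,0,-0.03,-1],
    [0,0,-7.8,0,0,-0.025,-1],
    [0,0,-7.8,0,0,0,-1],
    [0,0,-7.8,0,0,0,-1],
    [0,0,-7.8,0,0,0,-1],
    [0,0,-7.8,0,0,0,-1],
    [0,0,-7.8,0,0,0,-1],
    [0,0,0,0,0,0,-1]
  ]
}}

```text
time: 10.25
ee_pos: [0.5899, 0.1414, 0.1498]
eef_rot: [0.803, 0.596, 0.005, 0.003]
ft_force: [-0.2, 0.2, 0.3]
width: 0.0872
```

```bash
python3 -c "
from h import *
plan(.599,-.0703,.13,-18.5)"
```

```text
t 10.25 pos [0.5899 0.1414 0.1498] jaw -16.8 w 0.0872 F [-0.2  0.2  0.3] tilt corr deg xy [ 0.63 -0.26]
 turn 1.7 (alt -178.3) shift after turn [-0.198   0.0756  0.0196] no turn [-0.2001  0.0697  0.0196] j7 -0.79
```

{"api": "send_rows", "payload": {
  "steps": [
    [0.6,-0.2,1.5,-0.025,0.01,0.004,-1],
    [0,0,0,-0.035,0.013,0.004,-1],
    [0,0,0,-0.035,0.013,0.004,-1],
    [0,0,0,-0.035,0.013,0.004,-1],
    [0,0,0,-0.035,0.013,0.004,-1],
    [0,0,0,-0.018,0.007,0,-1],
    [0,0,0,-0.01,0.004,0,-1],
    [0,0,0,0,0,0,-1],
    [0,0,0,0,0,0,-1],
    [0,0,0,0,0,0,-1]
  ]
}}

```text
time: 11.25
ee_pos: [0.5985, -0.0675, 0.1358]
eef_rot: [0.82, 0.573, 0.004, 0.001]
ft_force: [-0.1, 0.8, 0.4]
width: 0.087
```

```bash
python3 -c "
from h import *
plan(.599,-.0703,.027,-18.5)"
```

```text
t 11.25 pos [ 0.5985 -0.0675  0.1358] jaw -20.1 w 0.087 F [-0.1  0.8  0.4] tilt corr deg xy [ 0.31 -0.33]
 turn -1.6 (alt 178.4) shift after turn [-0.0031  0.0008  0.1088] no turn [-0.0031  0.0009  0.1088] j7 -0.48
```

{"api": "send_rows", "payload": {
  "steps": [
    [0.3,-0.3,-1.5,-0.003,0.001,0.02,-1],
    [0,0,0,0,0,0.025,-1],
    [0,0,0,0,0,0.025,-1],
    [0,0,0,0,0,0.015,-1],
    [0,0,0,0,0,0.008,-1],
    [0,0,0,0,0,0.004,-1],
    [0,0,0,0,0,0,-1],
    [0,0,0,0,0,0,-1],
    [0,0,0,0,0,0,-1],
    [0,0,0,0,0,0,-1]
  ]
}}

```text
time: 12.25
ee_pos: [0.6004, -0.0633, 0.0355]
eef_rot: [0.808, 0.589, 0.002, 0.0]
ft_force: [0.9, 0.6, 0.6]
width: 0.0868
```

```bash
python3 -c "
from h import *
plan(.599,-.0703,.027,-18.5)"
```

```text
t 12.25 pos [ 0.6004 -0.0633  0.0355] jaw -17.9 w 0.0868 F [0.9 0.6 0.6] tilt corr deg xy [ 0.15 -0.16]
 turn 0.6 (alt -179.4) shift after turn [-0.0071  0.0009  0.0085] no turn [-0.0072  0.0008  0.0085] j7 -0.5
```

{"api": "send_rows", "payload": {
  "steps": [
    [0.1,-0.1,0.6,-0.003,0.001,0.003,-1],
    [0,0,0,-0.003,0,0.003,-1],
    [0,0,0,-0.001,0,0.002,-1],
    [0,0,0,0,0,0,-1],
    [0,0,0,0,0,0,-1],
    [0,0,0,0,0,0,1],
    [0,0,0,0,0,0,1],
    [0,0,0,0,0,0,1],
    [0,0,0,0,0,0,1],
    [0,0,0,0,0,0,1]
  ]
}}

```text
time: 13.25
ee_pos: [0.5996, -0.0712, 0.0278]
eef_rot: [0.812, 0.584, 0.001, 0.001]
ft_force: [-0.3, 0.3, 0.8]
width: 0.055
```

```bash
python3 - <<'E'
from h import *
from bench import camera
plan(.599,-.0703,.027,-18.5)
p,d=camera("side"); q,d=camera("top")
cv2.imwrite("pics/c6.png",cv2.resize(np.hstack([p[120:260,180:330],q[100:240,220:370]]),None,fx=2.6,fy=2.6,interpolation=cv2.INTER_CUBIC))
E
```

```text
t 13.25 pos [ 0.5996 -0.0712  0.0278] jaw -18.5 w 0.055 F [-0.3  0.3  0.8] tilt corr deg xy [ 0.14 -0.05]
 turn -0.0 (alt 180.0) shift after turn [ 0.0007 -0.0009  0.0008] no turn [ 0.0007 -0.0009  0.0008] j7 -0.5
```

View pics/c6.png

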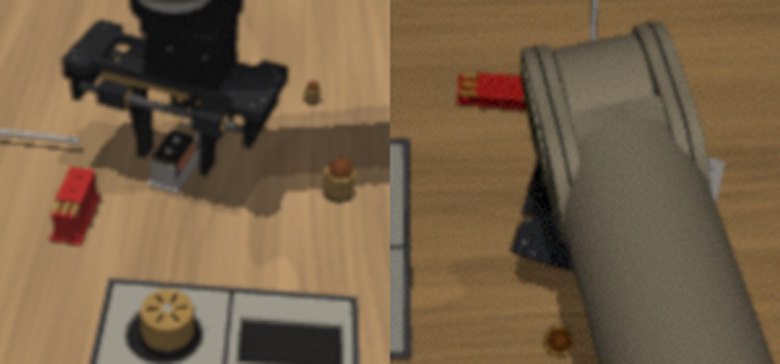

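The side view shows the buzzer in its round nest, well inside the recess, and the black/copper relay between the fingers. I'll close on the relay.

{"api": "send_rows", "payload": {
  "steps": [
    [0,0,0,0,0,0,1],
    [0,0,0,0,0,0,1],
    [0,0,0,0,0,0,1],
    [0,0,0,0,0,0,1],
    [0,0,0,0,0,0,1],
    [0,0,0,0,0,0,1],
    [0,0,0,0,0,-0.01,1],
    [0,0,0,0,0,-0.025,1],
    [0,0,0,0,0,-0.03,1],
    [0,0,0,0,0,-0.03,1]
  ]
}}

```text
time: 14.35
ee_pos: [0.5959, -0.071, 0.1222]
eef_rot: [0.812, 0.584, -0.002, -0.003]
ft_force: [0.9, -0.5, -1.6]
width: 0.0234
```

```bash
python3 -c "
from h import *
plan(.487,.141,.13,-91)"
```

```text
t 14.35 pos [ 0.5959 -0.071   0.1222] jaw -18.5 w 0.0234 F [ 0.9 -0.5 -1.6] tilt corr deg xy [-0.42  0.03]
 turn 72.5 (alt -107.5) shift after turn [-0.1126 -0.21   -0.0066] no turn [ 0.1664 -0.1706 -0.0066] j7 -0.45
```

{"api": "send_rows", "payload": {
  "steps": [
    [0,0,4,0,0,0,1],
    [0,0,8,0,0,0,1],
    [0,0,8,0,0,0,1],
    [0,0,8,0,0,0,1],
    [0,0,8,0,0,0,1],
    [0,0,8,0,0,0,1],
    [0,0,8,0,0,0,1],
    [0,0,8,0,0,0,1],
    [0,0,8,0,0,0,1],
    [0,0,4,0,0,0,1]
  ]
}}

```text
time: 15.35
ee_pos: [0.598, -0.0699, 0.1345]
eef_rot: [1.0, -0.029, 0.002, -0.001]
ft_force: [0.0, 0.1, -1.0]
width: 0.0237
```

```bash
python3 -c "
from h import *
plan(.487,.141,.13,-91)"
```

```text
t 15.35 pos [ 0.598  -0.0699  0.1345] jaw -93.3 w 0.0237 F [ 0.   0.1 -1. ] tilt corr deg xy [-0.11 -0.18]
 turn -2.3 (alt 177.7) shift after turn [-0.1147 -0.2089  0.0045] no turn [-0.123  -0.2041  0.0045] j7 -1.68
```

{"api": "send_rows", "payload": {
  "steps": [
    [0,-0.2,-2,-0.012,-0.022,0,1],
    [0,0,0,-0.019,-0.035,0,1],
    [0,0,0,-0.019,-0.035,0,1],
    [0,0,0,-0.019,-0.035,0,1],
    [0,0,0,-0.019,-0.035,0,1],
    [0,0,0,-0.012,-0.022,0,1],
    [0,0,0,-0.008,-0.015,0,1],
    [0,0,0,0,0,0,1],
    [0,0,0,0,0,0,1],
    [0,0,0,0,0,0,1]
  ]
}}

```text
time: 16.35
ee_pos: [0.4915, 0.139, 0.14]
eef_rot: [1.0, -0.012, 0.002, -0.001]
ft_force: [-0.0, -0.3, -1.7]
width: 0.0238
```

```bash
python3 -c "
from h import *
plan(.487,.141,.034,-91)"
```

```text
t 16.35 pos [0.4915 0.139  0.14  ] jaw -91.4 w 0.0238 F [-0.  -0.3 -1.7] tilt corr deg xy [-0.07 -0.19]
 turn -0.4 (alt 179.6) shift after turn [-0.0049 -0.0018  0.1059] no turn [-0.0049 -0.0017  0.1059] j7 -2.04
```

{"api": "send_rows", "payload": {
  "steps": [
    [0,-0.2,-0.4,-0.004,-0.002,0.015,1],
    [0,0,0,-0.001,0,0.02,1],
    [0,0,0,0,0,0.02,1],
    [0,0,0,0,0,0.02,1],
    [0,0,0,0,0,0.01,1],
    [0,0,0,0,0,0.005,1],
    [0,0,0,0,0,0,1],
    [0,0,0,0,0,0,1],
    [0,0,0,0,0,0,1],
    [0,0,0,0,0,0,1]
  ]
}}

```text
time: 17.35
ee_pos: [0.4875, 0.1363, 0.0438]
eef_rot: [1.0, -0.012, -0.0, -0.0]
ft_force: [-0.0, 1.0, -2.5]
width: 0.0235
```

```bash
python3 - <<'E'
from h import *
from bench import camera
plan(.487,.141,.034,-91)
p,d=camera("side"); q,d=camera("top")
cv2.imwrite("pics/c7.png",cv2.resize(np.hstack([p[200:340,190:340],q[130:270,120:270]]),None,fx=2.6,fy=2.6,interpolation=cv2.INTER_CUBIC))
E
```

```text
t 17.35 pos [0.4875 0.1363 0.0438] jaw -91.4 w 0.0235 F [-0.   1.  -2.5] tilt corr deg xy [-0.04  0.06]
 turn -0.4 (alt 179.6) shift after turn [-0.0006 -0.0047  0.0098] no turn [-0.0006 -0.0047  0.0098] j7 -2.1
```

View pics/c7.png

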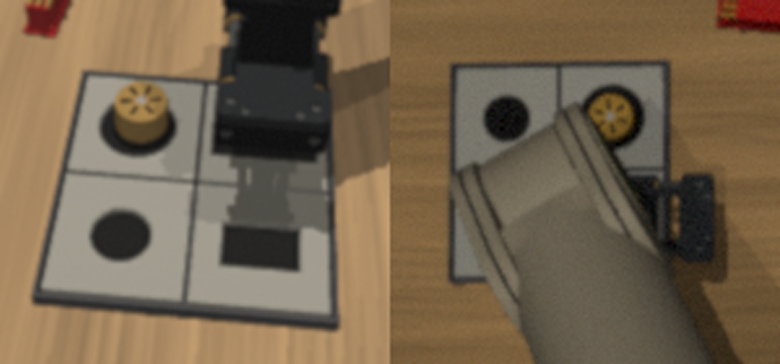

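{"api": "send_rows", "payload": {
  "steps": [
    [0,0,0,-0.0005,-0.003,0,1],
    [0,0,0,0,-0.0015,0.002,1],
    [0,0,0,0,0,0.002,1],
    [0,0,0,0,0,0.002,1],
    [0,0,0,0,0,0.002,1],
    [0,0,0,0,0,0.001,1],
    [0,0,0,0,0,0,1],
    [0,0,0,0,0,0,1],
    [0,0,0,0,0,0,1],
    [0,0,0,0,0,0,1]
  ]
}}

```text
time: 18.45
ee_pos: [0.4872, 0.1414, 0.0343]
eef_rot: [1.0, -0.012, -0.0, -0.0]
ft_force: [0.5, -0.5, -1.6]
width: 0.0236
```

```bash
python3 - <<'E'
from h import *
plan(.487,.141,.034,-91)
E
```

```text
t 18.45 pos [0.4872 0.1414 0.0343] jaw -91.4 w 0.0236 F [ 0.5 -0.5 -1.6] tilt corr deg xy [-0.04  0.02]
 turn -0.4 (alt 179.6) shift after turn [-0.0002  0.0004  0.0003] no turn [-0.0002  0.0004  0.0003] j7 -2.12
```

{"api": "send_rows", "payload": {
  "steps": [
    [0,0,0,0,0,0.0005,1],
    [0,0,0,0,0,0,1],
    [0,0,0,0,0,0,-1],
    [0,0,0,0,0,0,-1],
    [0,0,0,0,0,0,-1],
    [0,0,0,0,0,0,-1],
    [0,0,0,0,0,0,-1],
    [0,0,0,0,0,0,-1],
    [0,0,0,0,0,-0.01,-1],
    [0,0,0,0,0,-0.03,-1]
  ]
}}

```text
time: 19.45
ee_pos: [0.4855, 0.1409, 0.0728]
eef_rot: [1.0, -0.012, -0.003, 0.0]
ft_force: [1.2, -0.2, 0.5]
width: 0.0794
```

```bash
python3 -c "
from h import *
plan(.445,-.0465,.13)
plan(.445,-.0465,.13,-35)
plan(.5895,-.3198,.13,25)"
```

```text
t 19.45 pos [0.4855 0.1409 0.0728] jaw -91.4 w 0.0794 F [ 1.2 -0.2  0.5] tilt corr deg xy [0.01 0.29]
 turn 0 (alt 0.0) shift after turn [-0.0363  0.1883 -0.057 ] no turn [-0.0363  0.1883 -0.057 ] j7 -2.09
t 19.45 pos [0.4855 0.1409 0.0728] jaw -91.4 w 0.0794 F [ 1.2 -0.2  0.5] tilt corr deg xy [0.01 0.29]
 turn -56.4 (alt 123.6) shift after turn [-0.1769  0.074  -0.057 ] no turn [-0.0363  0.1883 -0.057 ] j7 -2.09
t 19.45 pos [0.4855 0.1409 0.0728] jaw -91.4 w 0.0794 F [ 1.2 -0.2  0.5] tilt corr deg xy [0.01 0.29]
 turn 63.6 (alt -116.4) shift after turn [ 0.4613  0.1007 -0.0577] no turn [ 0.1147  0.458  -0.0577] j7 -2.09
```

{"api": "send_rows", "payload": {
  "steps": [
    [0,0,0,0,0,-0.03,-1],
    [0,0,0,0,0,-0.025,-1],
    [0,0,-8,0,0,0,-1],
    [0,0,-8,0,0,0,-1],
    [0,0,-8,0,0,0,-1],
    [0,0,-8,0,0,0,-1],
    [0,0,-8,0,0,0,-1],
    [0,0,-8,0,0,0,-1],
    [0,0,0,0,0,0,-1],
    [0,0,0,0,0,0,-1]
  ]
}}

```text
time: 20.45
ee_pos: [0.4884, 0.1427, 0.1423]
eef_rot: [0.912, 0.409, 0.004, 0.0]
ft_force: [1.2, 0.7, -0.1]
width: 0.0873
```

```bash
python3 -c "
from h import *
plan(.445,-.0465,.11)"
```

```text
t 20.45 pos [0.4884 0.1427 0.1423] jaw -41.7 w 0.0873 F [ 1.2  0.7 -0.1] tilt corr deg xy [ 0.23 -0.38]
 turn 0 (alt 0.0) shift after turn [-0.1704  0.0931  0.0316] no turn [-0.1704  0.0931  0.0316] j7 -1.2
```

{"api": "send_rows", "payload": {
  "steps": [
    [0.2,-0.4,0,-0.017,0.009,0.004,-1],
    [0,0,0,-0.034,0.019,0.008,-1],
    [0,0,0,-0.034,0.019,0.008,-1],
    [0,0,0,-0.034,0.019,0.006,-1],
    [0,0,0,-0.025,0.014,0.004,-1],
    [0,0,0,-0.017,0.009,0,-1],
    [0,0,0,-0.007,0.003,0,-1],
    [0,0,0,0,0,0,-1],
    [0,0,0,0,0,0,-1],
    [0,0,0,0,0,0,-1]
  ]
}}

```text
time: 21.45
ee_pos: [0.4433, -0.0461, 0.1139]
eef_rot: [0.918, 0.397, 0.002, -0.0]
ft_force: [-0.9, 0.3, -0.3]
width: 0.0869
```

```bash
python3 -c "
from h import *
plan(.445,-.0465,.0265)"
```

```text
t 21.45 pos [ 0.4433 -0.0461  0.1139] jaw -43.3 w 0.0869 F [-0.9  0.3 -0.3] tilt corr deg xy [ 0.11 -0.26]
 turn 0 (alt 0.0) shift after turn [0.0005 0.0013 0.0874] no turn [0.0005 0.0013 0.0874] j7 -0.78
```

{"api": "send_rows", "payload": {
  "steps": [
    [0.1,-0.2,0,0,0.001,0.015,-1],
    [0,0,0,0,0,0.02,-1],
    [0,0,0,0,0,0.02,-1],
    [0,0,0,0,0,0.012,-1],
    [0,0,0,0,0,0.007,-1],
    [0,0,0,0,0,0.004,-1],
    [0,0,0,0,0,0,-1],
    [0,0,0,0,0,0,-1],
    [0,0,0,0,0,0,-1],
    [0,0,0,0,0,0,-1]
  ]
}}

```text
time: 22.45
ee_pos: [0.4467, -0.042, 0.0318]
eef_rot: [0.917, 0.399, 0.002, -0.0]
ft_force: [-0.3, 0.4, -0.9]
width: 0.0874
```

```bash
python3 -c "
from h import *
plan(.445,-.0465,.0265)"
```

```text
t 22.45 pos [ 0.4467 -0.042   0.0318] jaw -42.9 w 0.0874 F [-0.3  0.4 -0.9] tilt corr deg xy [ 0.06 -0.21]
 turn 0 (alt 0.0) shift after turn [-0.0045  0.0019  0.0053] no turn [-0.0045  0.0019  0.0053] j7 -0.86
```

{"api": "send_rows", "payload": {
  "steps": [
    [0.1,-0.2,0,-0.003,0.001,0.002,-1],
    [0,0,0,-0.0015,0.001,0.002,-1],
    [0,0,0,0,0,0.001,-1],
    [0,0,0,0,0,0,-1],
    [0,0,0,0,0,0,1],
    [0,0,0,0,0,0,1],
    [0,0,0,0,0,0,1],
    [0,0,0,0,0,0,1],
    [0,0,0,0,0,0,1],
    [0,0,0,0,0,0,1]
  ],
  "force": 20
}}

```text
time: 23.45
ee_pos: [0.4455, -0.0473, 0.0272]
eef_rot: [0.917, 0.399, 0.0, 0.0]
ft_force: [0.2, -0.8, -0.9]
width: 0.0476
```

{"api": "send_rows", "payload": {
  "steps": [
    [0,0,0,0,0,0,1],
    [0,0,0,0,0,0,1],
    [0,0,0,0,0,0,1],
    [0,0,0,0,0,0,1],
    [0,0,0,0,0,0,1],
    [0,0,0,0,0,0,1],
    [0,0,0,0,0,0,1],
    [0,0,0,0,0,0,1],
    [0,0,0,0,0,0,1],
    [0,0,0,0,0,0,1]
  ]
}}

```text
time: 24.45
ee_pos: [0.4455, -0.0473, 0.0272]
eef_rot: [0.917, 0.399, 0.0, 0.0]
ft_force: [-0.2, 1.1, 0.3]
width: 0.0268
```

```bash
python3 - <<'E'
from h import *
plan(.589,.240,.14)
from bench import camera
p,d=camera("side"); q,d=camera("top")
cv2.imwrite("pics/c8.png",cv2.resize(np.hstack([p[130:270,230:380],q[130:270,220:370]]),None,fx=2.6,fy=2.6,interpolation=cv2.INTER_CUBIC))
E
```

```text
t 24.45 pos [ 0.4455 -0.0473  0.0272] jaw -43.0 w 0.0268 F [-0.2  1.1  0.3] tilt corr deg xy [ 0.04 -0.03]
 turn 0 (alt 0.0) shift after turn [ 0.3081 -0.0907 -0.1127] no turn [ 0.3081 -0.0907 -0.1127] j7 -0.85
```

View pics/c8.png

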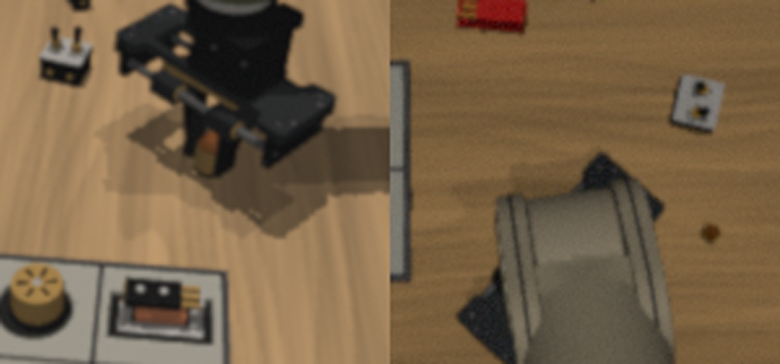

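{"api": "send_rows", "payload": {
  "steps": [
    [0,0,0,0,0,-0.01,1],
    [0,0,0,0,0,-0.02,1],
    [0,0,0,0,0,-0.03,1],
    [0,0,0,0,0,-0.03,1],
    [0,0,0,0,0,-0.015,1],
    [0,0,0,0,0,0,1],
    [0,0,0,0,0,0,1],
    [0,0,0,0,0,0,1],
    [0,0,0,0,0,0,1],
    [0,0,0,0,0,0,1]
  ]
}}

```text
time: 25.55
ee_pos: [0.4433, -0.0464, 0.1367]
eef_rot: [0.917, 0.4, -0.001, -0.001]
ft_force: [0.1, -0.8, -0.7]
width: 0.0274
```

```bash
python3 - <<'E'
from h import *
plan(.589,.240,.14)
from bench import camera
p,d=camera("side")
print("TCP px",proj("side",np.array([.4445,-.0473,.135])))
cv2.imwrite("pics/c9.png",cv2.resize(p[110:230,250:380],None,fx=5,fy=5,interpolation=cv2.INTER_CUBIC))
E
```

```text
t 25.55 pos [ 0.4433 -0.0464  0.1367] jaw -42.9 w 0.0274 F [ 0.1 -0.8 -0.7] tilt corr deg xy [-0.17  0.06]
 turn 0 (alt 0.0) shift after turn [ 0.309  -0.0881 -0.0033] no turn [ 0.309  -0.0881 -0.0033] j7 -0.77
TCP px [316.54153948 149.17735253]
```

View pics/c9.png

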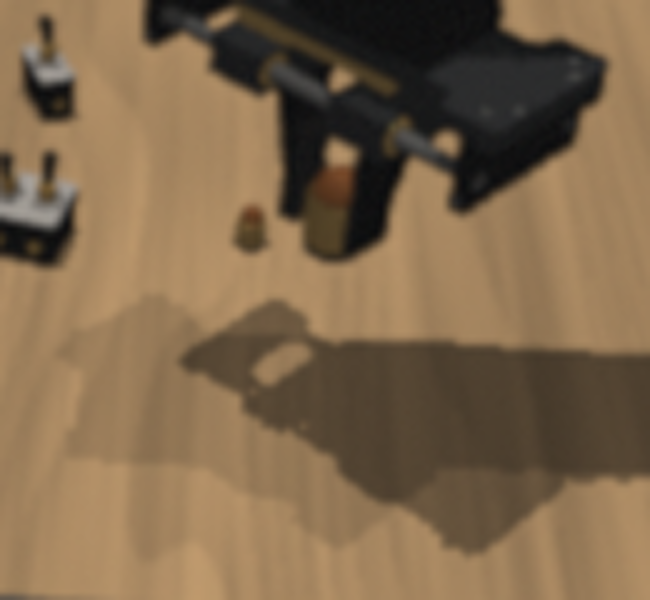

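{"api": "send_rows", "payload": {
  "steps": [
    [0,0,0,0.02,-0.006,0,1],
    [0,0,0,0.035,-0.01,0,1],
    [0,0,0,0.035,-0.01,0,1],
    [0,0,0,0.035,-0.01,0,1],
    [0,0,0,0.035,-0.01,0,1],
    [0,0,0,0.035,-0.01,0,1],
    [0,0,0,0.035,-0.01,0,1],
    [0,0,0,0.03,-0.009,0,1],
    [0,0,0,0.015,-0.005,0,1],
    [0,0,0,0,0,0,1]
  ]
}}

```text
time: 26.6
ee_pos: [0.5747, 0.2174, 0.1295]
eef_rot: [0.918, 0.397, -0.005, -0.003]
ft_force: [-0.2, -0.2, -0.1]
width: 0.0267
```

```bash
python3 - <<'E'
from h import *
plan(.589,.240,.12)
E
```

```text
t 26.6 pos [0.5747 0.2174 0.1295] jaw -43.2 w 0.0267 F [-0.2 -0.2 -0.1] tilt corr deg xy [-0.61  0.42]
 turn 0 (alt 0.0) shift after turn [ 0.0263 -0.0049  0.0093] no turn [ 0.0263 -0.0049  0.0093] j7 -1.37
```

{"api": "send_rows", "payload": {
  "steps": [
    [-0.6,0.4,0,0.015,-0.003,0.003,1],
    [0,0,0,0.01,-0.002,0.003,1],
    [0,0,0,0.001,0,0.015,1],
    [0,0,0,0,0,0.02,1],
    [0,0,0,0,0,0.02,1],
    [0,0,0,0,0,0.012,1],
    [0,0,0,0,0,0.006,1],
    [0,0,0,0,0,0.003,1],
    [0,0,0,0,0,0,1],
    [0,0,0,0,0,0,1]
  ]
}}

```text
time: 27.6
ee_pos: [0.5895, 0.2358, 0.0397]
eef_rot: [0.919, 0.395, -0.001, 0.002]
ft_force: [-0.5, -0.3, -0.3]
width: 0.0275
```

```bash
python3 - <<'E'
from h import *
plan(.589,.240,.0335)
E
```

```text
t 27.6 pos [0.5895 0.2358 0.0397] jaw -43.5 w 0.0275 F [-0.5 -0.3 -0.3] tilt corr deg xy [0.11 0.22]
 turn 0 (alt 0.0) shift after turn [ 0.0027 -0.0033  0.0062] no turn [ 0.0027 -0.0033  0.0062] j7 -1.44
```

{"api": "send_rows", "payload": {
  "steps": [
    [0.1,0.2,0,0.002,-0.003,0,1],
    [0,0,0,0.001,-0.0005,0.001,1],
    [0,0,0,0,0,0.002,1],
    [0,0,0,0,0,0.001,1],
    [0,0,0,0,0,0.001,1],
    [0,0,0,0,0,0.0005,1],
    [0,0,0,0,0,0,1],
    [0,0,0,0,0,0,1],
    [0,0,0,0,0,0,1],
    [0,0,0,0,0,0,1]
  ]
}}

```text
time: 28.6
ee_pos: [0.5902, 0.2414, 0.0359]
eef_rot: [0.919, 0.395, 0.002, 0.0]
ft_force: [-0.3, 0.2, -0.6]
width: 0.0275
```

```bash
python3 - <<'E'
from h import *
plan(.589,.240,.0332)
E
```

```text
t 28.6 pos [0.5902 0.2414 0.0359] jaw -43.5 w 0.0275 F [-0.3  0.2 -0.6] tilt corr deg xy [ 0.09 -0.18]
 turn 0 (alt 0.0) shift after turn [-0.0018  0.0001  0.0027] no turn [-0.0018  0.0001  0.0027] j7 -1.45
```

{"api": "send_rows", "payload": {
  "steps": [
    [0,-0.1,0,-0.001,0,0.001,1],
    [0,0,0,0,0,0.001,1],
    [0,0,0,0,0,0.001,1],
    [0,0,0,0,0,0.0005,1],
    [0,0,0,0,0,0,1],
    [0,0,0,0,0,0,1],
    [0,0,0,0,0,0,1],
    [0,0,0,0,0,0,1],
    [0,0,0,0,0,0,1],
    [0,0,0,0,0,0,1]
  ]
}}

```text
time: 29.6
ee_pos: [0.5898, 0.2408, 0.0333]
eef_rot: [0.919, 0.395, 0.001, 0.001]
ft_force: [0.2, -0.0, 1.4]
width: 0.0273
```

```bash
python3 - <<'E'
from h import *
plan(.589,.240,.0332)
E
```

```text
t 29.6 pos [0.5898 0.2408 0.0333] jaw -43.5 w 0.0273 F [ 0.2 -0.   1.4] tilt corr deg xy [ 0.13 -0.11]
 turn 0 (alt 0.0) shift after turn [-0.0012 -0.      0.0001] no turn [-0.0012 -0.      0.0001] j7 -1.45
```

{"api": "send_rows", "payload": {
  "steps": [
    [0,0,0,0,0,0,-1],
    [0,0,0,0,0,0,-1],
    [0,0,0,0,0,0,-1],
    [0,0,0,0,0,0,-1],
    [0,0,0,0,0,0,-1],
    [0,0,0,0,0,0,-1],
    [0,0,0,0,0,-0.015,-1],
    [0,0,0,0,0,-0.03,-1],
    [0,0,0,0,0,-0.03,-1],
    [0,0,0,0,0,-0.03,-1]
  ],
  "force": 25
}}

```text
time: 30.6
ee_pos: [0.587, 0.2398, 0.1397]
eef_rot: [0.919, 0.395, -0.003, 0.0]
ft_force: [0.1, -0.8, 0.8]
width: 0.0869
```

```bash
python3 - <<'E'
from h import *
plan(.5895,-.3198,.14,25)
E
```

```text
t 30.6 pos [0.587  0.2398 0.1397] jaw -43.5 w 0.0869 F [ 0.1 -0.8  0.8] tilt corr deg xy [-0.1   0.28]
 turn -68.5 (alt 111.5) shift after turn [-0.5082 -0.2343  0.001 ] no turn [-0.4044  0.3869  0.001 ] j7 -1.4
```

{"api": "send_rows", "payload": {
  "steps": [
    [0,0.2,0,-0.02,0.019,0,-1],
    [0,0,0,-0.03,0.029,0,-1],
    [0,0,0,-0.03,0.029,0,-1],
    [0,0,0,-0.03,0.029,0,-1],
    [0,0,0,-0.03,0.029,0,-1],
    [0,0,0,-0.03,0.029,0,-1],
    [0,0,0,-0.03,0.029,0,-1],
    [0,0,0,-0.03,0.029,0,-1],
    [0,0,0,-0.03,0.029,0,-1],
    [0,0,0,-0.03,0.029,0,-1]
  ]
}}

```text
time: 31.6
ee_pos: [0.5967, -0.1659, 0.1582]
eef_rot: [0.915, 0.402, 0.011, 0.001]
ft_force: [1.8, 0.3, 0.0]
width: 0.0871
```

```bash
python3 - <<'E'
from h import *
plan(.5895,-.3198,.14,25)
E
```

```text
t 31.6 pos [ 0.5967 -0.1659  0.1582] jaw -42.6 w 0.0871 F [1.8 0.3 0. ] tilt corr deg xy [ 0.55 -1.11]
 turn -67.6 (alt 112.4) shift after turn [-0.1363 -0.072   0.0169] no turn [-0.1186  0.0986  0.0169] j7 -0.66
```

{"api": "send_rows", "payload": {
  "steps": [
    [0.3,-0.5,0,-0.03,0.025,0.003,-1],
    [0.3,-0.5,0,-0.03,0.025,0.003,-1],
    [0,0,0,-0.03,0.025,0.003,-1],
    [0,0,0,-0.02,0.015,0.003,-1],
    [0,0,-8,0,0,0,-1],
    [0,0,-8,0,0,0,-1],
    [0,0,-8,0,0,0,-1],
    [0,0,-8,0,0,0,-1],
    [0,0,-8,0,0,0,-1],
    [0,0,-8,0,0,0,-1]
  ]
}}

```text
time: 32.6
ee_pos: [0.5868, -0.3237, 0.1585]
eef_rot: [0.666, 0.746, 0.001, 0.005]
ft_force: [-0.0, 0.3, -0.4]
width: 0.087
```

```bash
python3 - <<'E'
from h import *
plan(.5895,-.3198,.12,25)
E
```

```text
t 32.6 pos [ 0.5868 -0.3237  0.1585] jaw 6.6 w 0.087 F [-0.   0.3 -0.4] tilt corr deg xy [0.49 0.32]
 turn -18.4 (alt 161.6) shift after turn [0.0027 0.0038 0.0385] no turn [0.0037 0.0028 0.0385] j7 0.38
```

{"api": "send_rows", "payload": {
  "steps": [
    [0,0,-8,0,0,0.005,-1],
    [0,0,-8,0,0,0.01,-1],
    [0,0,0,0,0,0.01,-1],
    [0,0,0,0,0,0.005,-1],
    [0,0,0,0,0,0,-1],
    [0,0,0,0,0,0,-1],
    [0,0,0,0,0,0,-1],
    [0,0,0,0,0,0,-1],
    [0,0,0,0,0,0,-1],
    [0,0,0,0,0,0,-1]
  ]
}}

```text
time: 33.6
ee_pos: [0.5888, -0.324, 0.1346]
eef_rot: [0.554, 0.832, 0.001, 0.008]
ft_force: [-0.4, 0.2, -0.1]
width: 0.0867
```

```bash
python3 - <<'E'
from h import *
plan(.5895,-.3198,.06,25)
E
```

```text
t 33.6 pos [ 0.5888 -0.324   0.1346] jaw 22.7 w 0.0867 F [-0.4  0.2 -0.1] tilt corr deg xy [0.64 0.71]
 turn -2.3 (alt 177.7) shift after turn [0.0044 0.0017 0.0746] no turn [0.0045 0.0015 0.0746] j7 0.64
```

{"api": "send_rows", "payload": {
  "steps": [
    [0.6,0.7,-2,0.002,0.001,0.005,-1],
    [0,0,0,0.002,0.001,0.01,-1],
    [0,0,0,0,0,0.02,-1],
    [0,0,0,0,0,0.02,-1],
    [0,0,0,0,0,0.015,-1],
    [0,0,0,0,0,0.01,-1],
    [0,0,0,0,0,0.005,-1],
    [0,0,0,0,0,0,-1],
    [0,0,0,0,0,0,-1],
    [0,0,0,0,0,0,-1]
  ]
}}

```text
time: 34.6
ee_pos: [0.5896, -0.318, 0.0439]
eef_rot: [0.538, 0.843, 0.0, -0.001]
ft_force: [0.2, -0.2, 0.3]
width: 0.0871
```

```bash
python3 - <<'E'
from h import *
plan(.5895,-.3198,.027,25)
E
```

```text
t 34.6 pos [ 0.5896 -0.318   0.0439] jaw 25.0 w 0.0871 F [ 0.2 -0.2  0.3] tilt corr deg xy [-0.   -0.09]
 turn -0.0 (alt 180.0) shift after turn [-0.0016 -0.0009  0.0169] no turn [-0.0016 -0.0009  0.0169] j7 0.63
```

{"api": "send_rows", "payload": {
  "steps": [
    [0,0,0,-0.001,-0.001,0.005,-1],
    [0,0,0,-0.0005,0,0.005,-1],
    [0,0,0,0,0,0.004,-1],
    [0,0,0,0,0,0.002,-1],
    [0,0,0,0,0,0,-1],
    [0,0,0,0,0,0,1],
    [0,0,0,0,0,0,1],
    [0,0,0,0,0,0,1],
    [0,0,0,0,0,0,1],
    [0,0,0,0,0,0,1]
  ]
}}

```text
time: 35.6
ee_pos: [0.5903, -0.3206, 0.0284]
eef_rot: [0.538, 0.843, 0.0, 0.001]
ft_force: [-0.0, 0.1, 0.5]
width: 0.0548
```

{"api": "send_rows", "payload": {
  "steps": [
    [0,0,0,0,0,0,1],
    [0,0,0,0,0,0,1],
    [0,0,0,0,0,0,1],
    [0,0,0,0,0,0,1],
    [0,0,0,0,0,0,1],
    [0,0,0,0,0,0,1],
    [0,0,0,0,0,0,1],
    [0,0,0,0,0,0,1],
    [0,0,0,0,0,0,1],
    [0,0,0,0,0,0,1]
  ]
}}

```text
time: 36.6
ee_pos: [0.5903, -0.3206, 0.0285]
eef_rot: [0.538, 0.843, 0.0, 0.001]
ft_force: [-0.2, -0.0, 0.2]
width: 0.02
```

```bash
python3 - <<'E'
from h import *
plan(.5895,-.3198,.027,25)
from bench import camera
p,d=camera("side"); q,d=camera("top")
cv2.imwrite("pics/c10.png",cv2.resize(np.hstack([p[70:210,200:350],q[130:270,120:270]]),None,fx=2.6,fy=2.6,interpolation=cv2.INTER_CUBIC))
E
```

```text
t 36.6 pos [ 0.5903 -0.3206  0.0285] jaw 24.9 w 0.02 F [-0.2 -0.   0.2] tilt corr deg xy [0.1  0.06]
 turn -0.1 (alt 179.9) shift after turn [ 0.0011 -0.0004  0.0015] no turn [ 0.0011 -0.0004  0.0015] j7 0.63
```

View pics/c10.png

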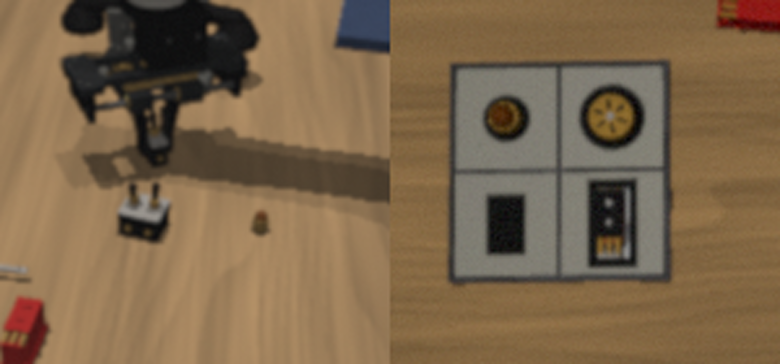

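The top view shows the jewel, buzzer and relay all inside their recesses. The toggle is gripped at 20 mm, so I'll lift it and carry it over.

{"api": "send_rows", "payload": {
  "steps": [
    [0,0,0,0,0,-0.01,1],
    [0,0,0,0,0,-0.025,1],
    [0,0,0,0,0,-0.03,1],
    [0,0,0,0,0,-0.03,1],
    [0,0,0,0,0,-0.02,1],
    [0,0,0,0,0,0,1],
    [0,0,0,0,0,0,1],
    [0,0,0,0,0,0,1],
    [0,0,0,0,0,0,1],
    [0,0,0,0,0,0,1]
  ]
}}

```text
time: 37.7
ee_pos: [0.5884, -0.3194, 0.1476]
eef_rot: [0.537, 0.843, 0.0, -0.001]
ft_force: [-0.1, 0.0, -1.1]
width: 0.0197
```

```bash
python3 - <<'E'
from h import *
plan(.488,.241,.145,89)
E
```

```text
t 37.7 pos [ 0.5884 -0.3194  0.1476] jaw 25.0 w 0.0197 F [-0.1  0.  -1.1] tilt corr deg xy [-0.05 -0.16]
 turn -64.0 (alt 116.0) shift after turn [0.1102 0.5586 0.004 ] no turn [0.5504 0.1457 0.004 ] j7 0.67
```

{"api": "send_rows", "payload": {
  "steps": [
    [0,0,0,0.02,0.005,0,1],
    [0,0,0,0.03,0.008,0,1],
    [0,0,0,0.035,0.009,0,1],
    [0,0,0,0.035,0.009,0,1],
    [0,0,0,0.035,0.009,0,1],
    [0,0,0,0.035,0.009,0,1],
    [0,0,0,0.035,0.009,0,1],
    [0,0,0,0.035,0.009,0,1],
    [0,0,0,0.035,0.009,0,1],
    [0,0,0,0.035,0.009,0,1]
  ]
}}

```text
time: 38.7
ee_pos: [0.5209, 0.0216, 0.1414]
eef_rot: [0.542, 0.84, -0.002, -0.006]
ft_force: [0.5, -1.4, -2.2]
width: 0.0194
```

```bash
python3 - <<'E'
from h import *
plan(.488,.241,.145,89)
E
```

```text
t 38.7 pos [0.5209 0.0216 0.1414] jaw 24.4 w 0.0194 F [ 0.5 -1.4 -2.2] tilt corr deg xy [-0.52 -0.46]
 turn -64.6 (alt 115.4) shift after turn [ 0.0367  0.2188 -0.0024] no turn [ 0.2134  0.0606 -0.0024] j7 0.14
```

{"api": "send_rows", "payload": {
  "steps": [
    [-0.3,-0.3,0,0.035,0.01,-0.001,1],
    [-0.2,-0.2,0,0.035,0.01,-0.001,1],
    [0,0,0,0.035,0.01,-0.001,1],
    [0,0,0,0.035,0.01,0,1],
    [0,0,0,0.03,0.009,0,1],
    [0,0,0,0.015,0.005,0,1],
    [0,0,-5,0.008,0.003,0,1],
    [0,0,-8,0,0,0,1],
    [0,0,-8,0,0,0,1],
    [0,0,-8,0,0,0,1]
  ]
}}

```text
time: 39.7
ee_pos: [0.485, 0.2357, 0.1408]
eef_rot: [0.301, 0.953, -0.001, -0.003]
ft_force: [0.0, 0.5, -0.7]
width: 0.0197
```

```bash
python3 - <<'E'
from h import *
plan(.488,.241,.13,89)
E
```

```text
t 39.7 pos [0.485  0.2357 0.1408] jaw 54.9 w 0.0197 F [ 0.   0.5 -0.7] tilt corr deg xy [-0.19 -0.3 ]
 turn -34.1 (alt 145.9) shift after turn [-0.003   0.0053  0.0108] no turn [0.0005 0.0061 0.0108] j7 0.18
```

{"api": "send_rows", "payload": {
  "steps": [
    [0,0,-8,0,0,0,1],
    [0,0,-8,0,0,0,1],
    [0,0,-8,0,0,0,1],
    [0,0,-6,0,0,0,1],
    [0,0,-2,0,0,0,1],
    [0,0,0,0,0,0,1],
    [0,0,0,0,0,0,1],
    [0,0,0,0,0,0,1],
    [0,0,0,0,0,0,1],
    [0,0,0,0,0,0,1]
  ]
}}

```text
time: 40.7
ee_pos: [0.4829, 0.2347, 0.137]
eef_rot: [0.014, 1.0, -0.0, -0.006]
ft_force: [-0.3, -0.4, -0.7]
width: 0.0197
```

```bash
python3 - <<'E'
from h import *
plan(.488,.241,.05,89)
E
```

```text
t 40.7 pos [0.4829 0.2347 0.137 ] jaw 88.4 w 0.0197 F [-0.3 -0.4 -0.7] tilt corr deg xy [-0.06 -0.72]
 turn -0.6 (alt 179.4) shift after turn [-0.0061  0.0065  0.0869] no turn [-0.006   0.0066  0.0869] j7 0.71
```

{"api": "send_rows", "payload": {
  "steps": [
    [0,-0.7,-0.5,-0.003,0.003,0.01,1],
    [0,0,0,-0.002,0.003,0.02,1],
    [0,0,0,0,0,0.02,1],
    [0,0,0,0,0,0.015,1],
    [0,0,0,0,0,0.01,1],
    [0,0,0,0,0,0.005,1],
    [0,0,0,0,0,0,1],
    [0,0,0,0,0,0,1],
    [0,0,0,0,0,0,1],
    [0,0,0,0,0,0,1]
  ]
}}

```text
time: 41.7
ee_pos: [0.4897, 0.2422, 0.0532]
eef_rot: [0.009, 1.0, 0.0, 0.003]
ft_force: [-0.7, -0.2, -0.3]
width: 0.0199
```

```bash
python3 - <<'E'
from h import *
plan(.488,.241,.0345,89)
E
```

```text
t 41.7 pos [0.4897 0.2422 0.0532] jaw 89.0 w 0.0199 F [-0.7 -0.2 -0.3] tilt corr deg xy [0.01 0.31]
 turn -0.0 (alt 180.0) shift after turn [ 0.0018 -0.0012  0.0187] no turn [ 0.0018 -0.0012  0.0187] j7 0.63
```

{"api": "send_rows", "payload": {
  "steps": [
    [0,0.3,0,0.001,-0.001,0.004,1],
    [0,0,0,0,0,0.004,1],
    [0,0,0,0,0,0.003,1],
    [0,0,0,0,0,0.002,1],
    [0,0,0,0,0,0.002,1],
    [0,0,0,0,0,0.001,1],
    [0,0,0,0,0,0,1],
    [0,0,0,0,0,0,1],
    [0,0,0,0,0,0,1],
    [0,0,0,0,0,0,1]
  ]
}}

```text
time: 42.7
ee_pos: [0.4892, 0.2412, 0.0365]
eef_rot: [0.009, 1.0, 0.0, 0.001]
ft_force: [-0.3, 0.7, -0.4]
width: 0.0199
```

```bash
python3 - <<'E'
from h import *
plan(.488,.241,.0345,89)
from bench import camera
p,d=camera("side")
cv2.imwrite("pics/c11.png",cv2.resize(p[190:340,180:340],None,fx=4,fy=4,interpolation=cv2.INTER_CUBIC))
E
```

```text
t 42.7 pos [0.4892 0.2412 0.0365] jaw 89.0 w 0.0199 F [-0.3  0.7 -0.4] tilt corr deg xy [0.03 0.06]
 turn -0.0 (alt 180.0) shift after turn [ 0.0012 -0.0002  0.002 ] no turn [ 0.0012 -0.0002  0.002 ] j7 0.62
```

View pics/c11.png

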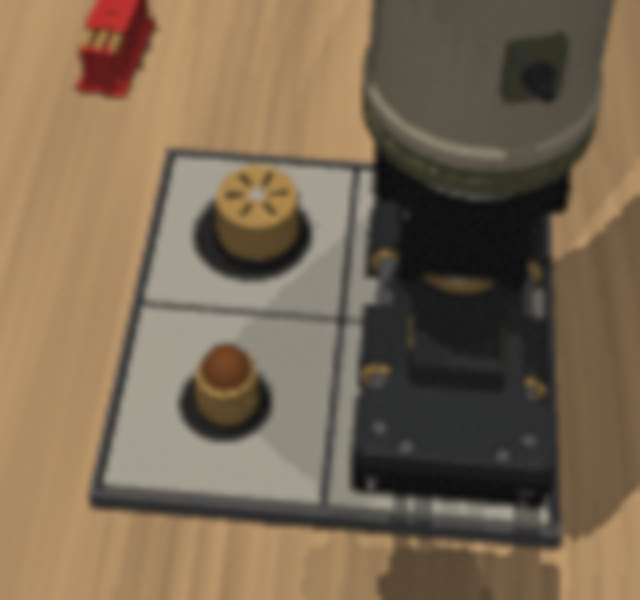

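The side view shows the jewel and buzzer upright in their recesses. The toggle is hidden under the gripper, about 2 mm above the floor by height, so I'll lower it the rest of the way and release.

{"api": "send_rows", "payload": {
  "steps": [
    [0,0,0,0.001,0,0.001,1],
    [0,0,0,0,0,0.001,1],
    [0,0,0,0,0,0.0005,1],
    [0,0,0,0,0,0,1],
    [0,0,0,0,0,0,1],
    [0,0,0,0,0,0,1],
    [0,0,0,0,0,0,1],
    [0,0,0,0,0,0,1],
    [0,0,0,0,0,0,1],
    [0,0,0,0,0,0,1]
  ]
}}

```text
time: 43.75
ee_pos: [0.4883, 0.2413, 0.0345]
eef_rot: [0.009, 1.0, 0.0, 0.001]
ft_force: [-0.5, 0.2, 1.2]
width: 0.0199
```

```bash
python3 - <<'E'
from h import *
plan(.488,.241,.0345,89)
E
```

```text
t 43.75 pos [0.4883 0.2413 0.0345] jaw 89.0 w 0.0199 F [-0.5  0.2  1.2] tilt corr deg xy [0.02 0.1 ]
 turn -0.0 (alt 180.0) shift after turn [ 0.0003 -0.0003 -0.    ] no turn [ 0.0003 -0.0003 -0.    ] j7 0.61
```

{"api": "send_rows", "payload": {
  "steps": [
    [0,0,0,0,0,0,-1],
    [0,0,0,0,0,0,-1],
    [0,0,0,0,0,0,-1],
    [0,0,0,0,0,0,-1],
    [0,0,0,0,0,0,-1],
    [0,0,0,0,0,0,-1],
    [0,0,0,0,0,-0.015,-1],
    [0,0,0,0,0,-0.03,-1],
    [0,0,0,0,0,-0.03,-1],
    [0,0,0,0,0,-0.03,-1]
  ]
}}

```text
time: 44.75
ee_pos: [0.4858, 0.2407, 0.1419]
eef_rot: [0.008, 1.0, -0.001, -0.002]
ft_force: [0.4, -0.5, -0.3]
width: 0.0852
```

{"api": "send_rows", "payload": {
  "steps": [
    [0,0,0,0,0,-0.03,-1],
    [0,0,0,0,-0.03,-0.02,-1],
    [0,0,0,0,0.035,0,-1],
    [0,0,0,0,0.035,0,-1],
    [0,0,0,0,-0.035,0,-1],
    [0,0,0,0,-0.035,0,-1],
    [0,0,0,0,-0.035,0,-1],
    [0,0,0,0,-0.035,0,-1],
    [0,0,0,0,-0.035,0,-1],
    [0,0,0,0,-0.035,0,-1]
  ]
}}

```text
time: 45.75
ee_pos: [0.484, 0.0734, 0.209]
eef_rot: [0.003, 1.0, 0.003, 0.004]
ft_force: [0.1, 0.6, 0.1]
width: 0.087
```

{"api": "send_rows", "payload": {
  "steps": [
    [0,0,0,0,-0.035,0,-1],
    [0,0,0,0,-0.035,0,-1],
    [0,0,0,0,-0.035,0,-1],
    [0,0,0,0,-0.035,0,-1],
    [0,0,0,0,-0.03,0,-1],
    [0,0,0,0,-0.015,0,-1],
    [0,0,0,0,0,0,-1],
    [0,0,0,0,0,0,-1],
    [0,0,0,0,0,0,-1],
    [0,0,0,0,0,0,-1]
  ]
}}

```text
time: 46.75
ee_pos: [0.4822, -0.1165, 0.2157]
eef_rot: [0.002, 1.0, 0.001, 0.007]
ft_force: [0.2, 0.3, 0.7]
width: 0.0871
```

```bash
python3 - <<'E'
from h import *
np.set_printoptions(precision=4,suppress=True)
plan(.488,.241,.0345,89)
from bench import camera
p,d1=camera("side"); q,d2=camera("top"); cv2.imwrite("pics/side9.png",p); cv2.imwrite("pics/top9.png",q)
np.save("pics/side9.npy",d1);np.save("pics/top9.npy",d2)
cv2.imwrite("pics/c12.png",cv2.resize(np.hstack([p[190:340,180:340],q[120:270,110:270]]),None,fx=2.5,fy=2.5,interpolation=cv2.INTER_CUBIC))
cv2.imwrite("pics/c13.png",q)
E
```

```text
t 46.75 pos [ 0.4822 -0.1165  0.2157] jaw 89.8 w 0.0871 F [0.2 0.3 0.7] tilt corr deg xy [0.08 0.83]
 turn 0.8 (alt -179.2) shift after turn [0.0031 0.3573 0.1817] no turn [-0.002   0.3573  0.1817] j7 1.62
```

View pics/c12.png

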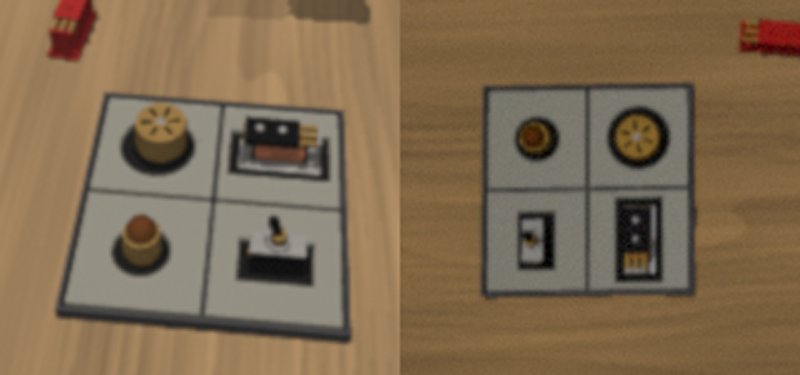

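View pics/c13.png

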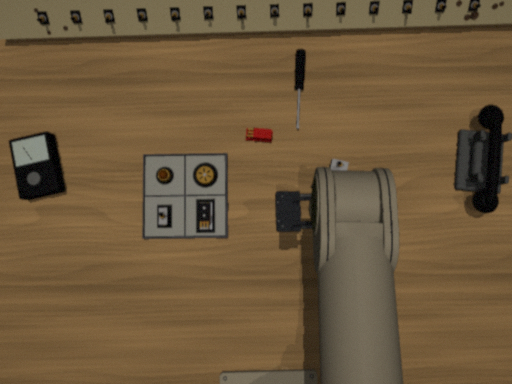

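```bash
python3 - <<'E'
from h import *
np.set_printoptions(precision=4,suppress=True)
N={"jewel":(.589,.240,.047),"buzzer":(.5875,.140,.040),"toggle":(.488,.241,.063),"relay":(.487,.141,.042)}
for n in("top","side"):
    C=cloud(n,np.load(f"pics/{n}9.npy")).reshape(-1,3)
    for k,(x,y,z) in N.items():
        m=(np.hypot(C[:,0]-x,C[:,1]-y)<.042)&(C[:,2]>.018); Q=C[m]; r=cv2.minAreaRect((Q[:,:2]*1000).astype(np.float32))
        zs=np.sort(Q[:,2]); h=np.histogram(zs,bins=np.arange(.018,.072,.004))[0]
        print(n,k,"off mm",(np.array(r[0])-[x*1e3,y*1e3]).round(1),"size",np.array(r[1]).round(0),"ang",round(r[2]),"z95",zs[int(.95*len(zs))].round(4),"exp top",z,h)
# bystanders, start vs now in the side view
a=np.load("pics/side0.npy");b=np.load("pics/side9.npy")
for k,(x,y) in {"twin":(.5915,-.1825),"small":(.4705,-.188)}.items():
    for nm,d in(("start",a),("now",b)):
        C=cloud("side",d).reshape(-1,3); m=(np.hypot(C[:,0]-x,C[:,1]-y)<.035)&(C[:,2]>.006)&(C[:,2]<.065); print(k,nm,np.median(C[m],0),m.sum())
E
```

```text
top jewel off mm [-4.8 -1.1] size [44. 27.] ang 0 z95 0.0482 exp top 0.047 [ 7  7  5 15 21 23 26 15  1  0  0  0  0]
top buzzer off mm [-4.5 -1.8] size [44. 41.] ang 57 z95 0.0438 exp top 0.04 [  5   2   5  10  57 137  38   0   0   0   0   0   0]
top toggle off mm [-5.2  1.6] size [27. 49.] ang 73 z95 0.0598 exp top 0.063 [13  2 12 30 54 21  5  5  1  3  5  4  2]
top relay off mm [-0.8  0.2] size [59. 56.] ang 40 z95 0.0443 exp top 0.042 [  5   5   4   9  36 133  93   2   0   0   0   0   0]
side jewel off mm [-0.2  3.3] size [26. 23.] ang 8 z95 0.0457 exp top 0.047 [15 23 17 42 28 35 60  9  0  0  0  0  0]
side buzzer off mm [-1.5  1. ] size [41. 40.] ang 85 z95 0.0412 exp top 0.04 [ 27  22  26  26  36 240   2   0   0   0   0   0   0]
side toggle off mm [2.1 1.8] size [40. 22.] ang 0 z95 0.0599 exp top 0.063 [ 36  27  27  39 157  19  16  11   4   4  14   9   0]
side relay off mm [1.2 1.6] size [26. 63.] ang 89 z95 0.0429 exp top 0.042 [ 27  45  58  17  51 196  91   0   0   0   0   0   0]
twin start [ 0.5911 -0.1724  0.0281] 306
twin now [ 0.5913 -0.1724  0.0282] 305
small start [ 0.4708 -0.1868  0.0161] 41
small now [ 0.4712 -0.1873  0.0159] 40
```

```bash
python3 - <<'E'
from h import *
a=cv2.imread("pics/side0.png")[100:200,220:330];b=cv2.imread("pics/side9.png")[100:200,220:330]
cv2.imwrite("pics/c14.png",cv2.resize(np.hstack([a,b]),None,fx=3.5,fy=3.5))
E
```

```text
(no output)
```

View pics/c14.png

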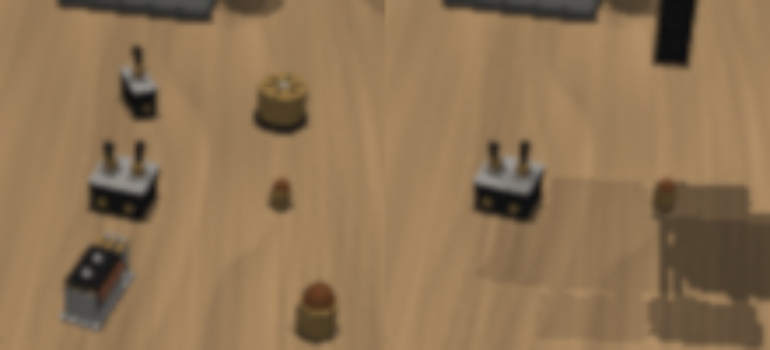

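All four parts are in place and the two bystanders haven't moved, so I'm handing in the job.

```bash
python3 -c "
from bench import *
print(close_job())"
```

```text
the job is handed in; nothing more can be done
None
```

I put the buzzer, relay, large jewel and single toggle each into its own nest. I lowered each one to the recess floor before opening the fingers, then backed the arm off clear. The job was handed in at about 47 s of the 112 s allowed; `close_job` gives no verdict.

**Position:** In the last side view all four parts were upright and within about 3.5 mm of their nest centres. The toggle and relay were in line with their recesses to about 1°.

**Height:** Part tops in the side depth picture fit the recess floor to within about 1.5 mm. The toggle's lever tip read 3 mm low; its plate height fit.

**Bystanders:** The twin toggle and small jewel measured within 1 mm of their starts, and both were still upright.

**What disagreed or went wrong:**
- **Top depth:** it was noisy, with stray edge pixels that put the jewel, buzzer and toggle about 5 mm off and stretched the outlines of all but the buzzer. The top picture itself shows all four well inside their recesses, so I relied on that and the side view.
- **Camera offset:** the two cameras disagree by 3–6 mm on positions, so I used the average of the two.
- **Buzzer grasp:** on the first try the arm had drifted about 12 mm, so I reopened, recentred and gripped again.
- **Retreat:** one of my final moves, in clear air, had a few rows with the wrong sign; nothing was touched.

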